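# Open the access panel of the extractor's filter box

## Robot

A 6-joint arm with a two-finger parallel gripper is mounted at the origin on a cart in front of the work surface, level with it; the furniture and walls round the work are solid. World frame = base frame: x ahead of the robot, y to its left, z up, the work surface at z = 0. Lengths are in m, angles in rad, forces in N, time in s.
With the tool pointing down it reaches from about 0.4 to 0.825 m from the base axis. Payload 7 kg.
Tool frame: the origin (TCP) lies midway between the tips of the shut fingers; the grasp point (between the pads) lies 19 mm behind it (ctrl.tcp_to_grasp is the distance from the TCP to the grasp point, in m); z points along the fingers, y is the line along which they close (so a half turn about z gives the same grasp; the last joint's range is limited). The gripper opens to 85 mm and grips with 20 to 120 N. Pads are 22 mm wide; open, the fingers measure 114 mm over their backs; the gripper's body (76 mm by 85 mm) begins 54 mm behind the grasp point. The pads swing forward as they close: fully open they stand 13 mm farther back than shut.
Start: joints at [-0.918, 0.359, 0.012, 0, -1.224, -0.288], TCP at [0.241, -0.631, 0.231] pointing down, gripper open.
Joint ranges: [-3.07, 3.07], [-1.43, 2.12], [-1.02, 1.25], [-3.03, 1.67], [-3.05, -0], [-3.03, 3.03]. Speed limits (rad/s): [2.39, 2.39, 3.01, 3.14, 3.14, 3.14].

## Interface

Orientations are given as a rotation vector (axis times angle).
In Python, from rig import ctrl gives the robot as it stands. The module is installed in compiled form; this text tells all that it offers.
- The arm moves only by the tool move_arm, never from a script. Its argument "commands" is a list that holds one entry, the list of rows, each a list of 5 numbers: the shift along the tool's x, y, z in units of 4 cm (1.0 is 4 cm), then the turn about the tool's z in units of 6 degrees (1.0 is 6 degrees), then the opening, from 0 (shut) to 1 (fully open). In form: [[[tx, ty, tz, roll, jaw], ...]]. A call has 1 to 12 rows; each row shifts and turns the commanded pose from where the row before left it, along the tool's axes as they then stand; what a row does not reach is not made up. A row lasts 1/12 s, in which the tool goes at most 41.7 mm and 7.16 degrees, less where a joint would pass 70% of its speed; a pose out of reach is approached as far as the arm can. A call with a number of a shift or a turn outside -1 to 1 is refused whole. A call with a gripper value outside its range is refused whole. The fingers move at their own pace and stop on an object; the grip force is fixed at half the most. Time passes only in rows, so rows that do not move let the fingers close. It gives the time, the measured TCP pose, the force, the opening and the grip force at its end, in the units of the state.
- ctrl.get_state(): the state, without advancing time (a new reading comes with each control period).
- ctrl.snapshot(name): name is "scene" or "top"; returns a dict with "image" (420x560x3 uint8, red, green, blue), "fx", "fy", "cx", "cy" (pixels), "origin" and "orientation" of the camera in the world. Camera axes: x right, y down, z forward; pixel columns grow to the right and rows downward; lengths in m; the calibration is good to about 2 mm. A picture is of the moment at which its call begins. There is no depth.
- ctrl.finish_job(): hands the job in; it is judged then, once.
The state is a dict: "t": time; "joint_positions": joint angles; "dq": joint speeds; "joint_torque": joint torques, N m; "ee_pos": TCP position; "ee_rot": TCP orientation; "ft_force": force on the tool from outside, world axes, zero at the start; "torque": the same for the moment, N m; "finger_gap": finger opening in m; "grasp_force": force on a finger pad.
Only numpy, scipy, OpenCV 4.12 (cv2) and the standard library are available. Lean on these libraries where they do the work, as an engineer would, in place of code of your own. Each camera call takes 0.05 s, during which the arm holds its last target. There are 200 camera calls.

## Task

Open the filter box of the dust extractor: with the flat-bladed screwdriver, not with the fingers, turn both slotted quarter-turn fasteners as far as they go to free the access panel; each turns one way only and nothing shows which, so feel for it. Then push the panel over past upright so that it rests open, put the screwdriver back upright in a hole of its wooden stand, and leave the blue-capped bottle, the cup and the tape roll where they stand.

Things in the scene. Friction and masses are not known exactly. Their poses are not given: they have to be found in the camera images.
- filter_box: Grey steel filter box, fixed, 180 (x) x 200 (y) x 78 mm high. Origin: centre of its underside; x points to its back, y to its left, z up. The access panel lies on top (top face at z 82 mm); the frame strip in front of it (x -90 to -48, top z 78 mm) carries two fasteners at x -60, y +62 and -62 mm. A round hose spigot stands 45 mm out of the back.
- left_fastener (a point): Left fastener: point on its upright turning axis at the top of its head, 100.5 mm above the box's underside; axes as the box. Round steel head, 26 mm in diameter; slot closed at both ends, 20 mm long, 4.8 wide, 8 deep, edges chamfered 1.6 mm. Locked at the start: slot along the box's x, up to 6 degrees off either way. Free: slot along the box's y.
- right_fastener (a point): The same point of the right fastener. Under each head, in line with its slot, a tongue 14 mm wide reaches 25 mm from the axis, 6 to 11.5 mm above the frame strip: locked it lies over the panel's front edge; beyond 1.2 rad it clears the panel.
- fastener_1 (a joint): Angle (rad) of one of the two fasteners, left or right, counter-clockwise from above positive; -0.1 to 0.1 at the start (locked), about 1.6 one way or the other at its end stop (free). Each turns only one way: the other way it meets a hard stop within 0.22 rad. The two need not be of the same hand. Turning takes 0.12 N m; a stop does not give.
- fastener_2 (a joint): The same for the other fastener.
- panel (a joint): Opening angle (rad) of the steel panel, 126 mm deep, 156 wide, 4 thick, 0.2 kg, hinged at the back: axis along the box's y at x +80, z +80 mm. About 0.02 shut. With both fasteners free, sprung pins lift it by themselves to 0.23. Past upright (1.57) it falls to its stop at 1.85 and rests; short of upright it falls back to the pins.
- panel_tab (a point): Middle of the front edge of the pull tab at the panel's front (tab 56 mm wide along the edge, 4 mm thick), 138 mm from the hinge axis; moves with the panel. Lifted by the pins its height above the worktop is about 110 mm.
- driver: Flat-bladed screwdriver, 167 mm long, 0.12 kg, upright at the start. Origin: middle of the blade's end; z up to the handle, x along the blade's width. Blade 16.5 mm wide, 2.4 thick, 12 long; shank 8 mm in diameter to z 70 mm; black guard disc 38 mm in diameter, z 70 to 76; square wooden handle 28 x 28 mm, z 75 to 165, faces along x and y.
- stand: Wooden tool stand, fixed, 60 (x) x 116 (y) x 78 mm high; origin: centre of its underside. Three round upright holes, 24 mm in diameter, 74 deep, at its y -37, 0 and +37 mm. The screwdriver hangs in the middle one at the start, guard disc on the stand's top, blade's end 8 mm above the worktop.
- bottle_a: Bystander: white bottle with a blue cap, 54 mm in diameter, 118 mm high, origin at its underside.
- mixing_cup: Bystander: green cup, 62 mm in diameter, 56 mm high, origin at its underside.
- masking_tape: Bystander: roll of cream tape lying flat, 89 mm in diameter, 20 mm high, origin at its underside.
Things that resemble listed ones, but are neither listed nor needed, are in the scene too. There is more than one size of the driver; the job needs the middle-sized.

How it is judged:
By the outcome, as a careful person would: the job done as asked, in the order asked, and still so for the second after the job is handed in, with the robot touching nothing.
It also fails if it takes over 69 s, if anything falls off the work surface, if the arm or the gripper's body presses on something with over 40 N, if the wrist force passes 120 N, or if a joint passes its speed limit or range.

## Working session

There is one attempt and no reset: what is moved stays moved. The work goes in short steps, Python scripts to look and compute and a tool call to move; the robot and the scene stay as the last step left them, time stands still between calls to the robot, and variables do not carry over. Pictures are saved under pics/ and viewed, at most 10 in all, crops included, and the job is handed in when it is done.

Besides the shell and the picture viewer there is one more tool, called as name([rows], argument=value, ...), one row to a line, values as JSON. move_arm: Moves the arm, as the interface text tells. Shifts and turns lie within -1 to 1; 1 stands for 4 cm of shift or 6 degrees of turn. Its arguments: {"type":"object","properties":{"commands":{"type":"array"}},"required":["commands"]}

```bash
mkdir -p pics
python3 - <<'E'
from rig import ctrl
import cv2,numpy as np,json
for n in("scene","top"):
    s=ctrl.snapshot(n);cv2.imwrite(f"pics/{n}0.png",cv2.resize(s["image"][:,:,::-1],(800,600),interpolation=cv2.INTER_CUBIC))
    c={k:np.array(v).tolist() for k,v in s.items() if k!="image"};json.dump(c,open(f"{n}.json","w"));print(n,c)
s=ctrl.get_state();print(s,ctrl.tcp_to_grasp)
E
```

```text
scene {'fx': 435.74826088015595, 'fy': 435.74826088015595, 'cx': 279.31596627529234, 'cy': 214.05087506429825, 'origin': [0.3343873850412318, -0.21536963538797244, 0.7548779911304186], 'orientation': [-2.3911219366866034, 0.5225985270662125, -0.20265830994964243]}
top {'fx': 496.59657829870633, 'fy': 496.59657829870633, 'cx': 277.97292191088127, 'cy': 206.2482124749516, 'origin': [0.3897841103096918, 0.2835686485819824, 1.1605757811305042], 'orientation': [-2.1583171399032204, 2.1441647570851137, -0.1888356217189335]}
{'t': 0.1, 'joint_positions': array([-9.17905863e-01,  3.59287771e-01,  1.11366499e-02, -2.94114494e-04,
       -1.22412529e+00, -2.88158365e-01]), 'dq': array([ 1.33213795e-03, -1.72859531e-03,  2.92773915e-03,  6.22918946e-05,
        1.18046413e-03,  1.06043775e-03]), 'joint_torque': array([-1.58953091e-03, -5.84768629e+01,  2.94105881e+01,  6.95457280e+00,
       -3.24023880e-03,  1.50699666e-06]), 'ee_pos': array([ 0.24061515, -0.63018   ,  0.23047175]), 'ee_rot': array([ 5.69517681e-01, -3.08910695e+00, -2.26889640e-03]), 'ft_force': array([-0.28908694, -0.09550532, -0.0658592 ]), 'torque': array([ 0.05079066,  0.05139519, -0.01763849]), 'grasp_force': 0.0, 'finger_gap': 0.08496749472360018} 0.0187
```

View pics/scene0.png

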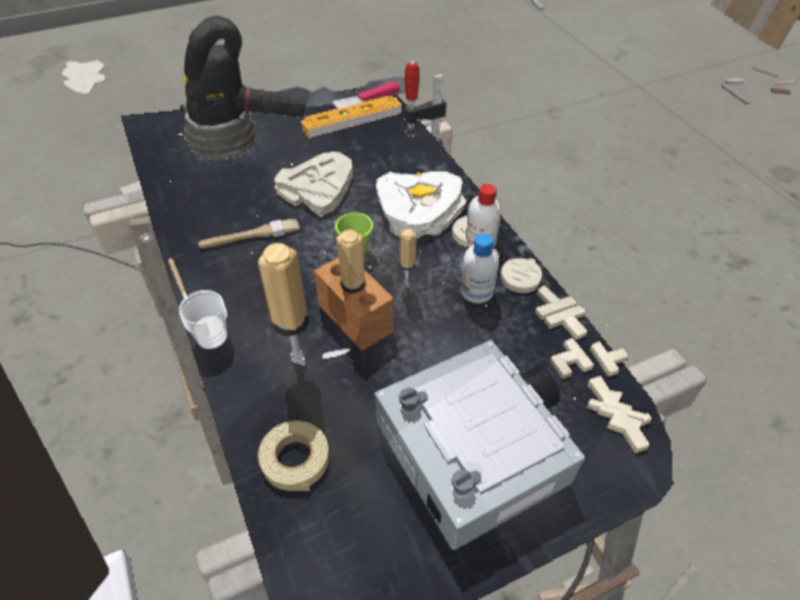

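View pics/top0.png

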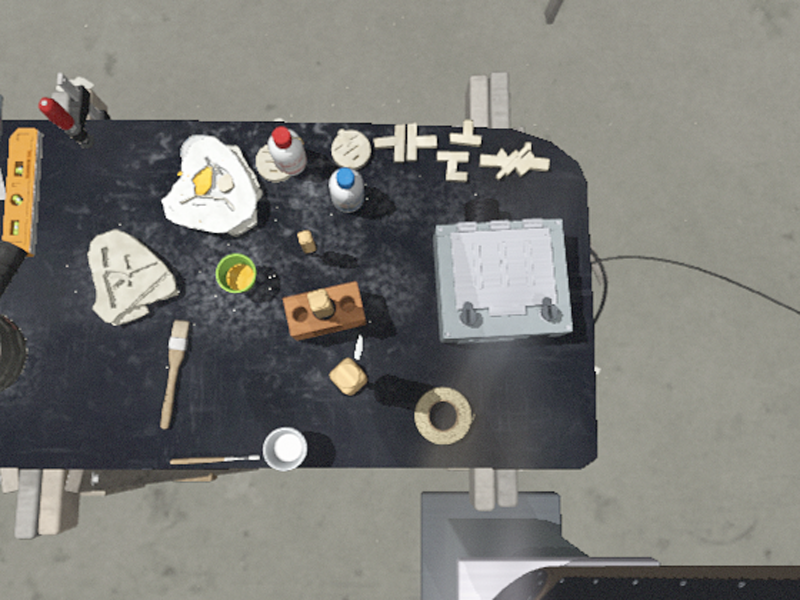

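The scene shows the stand with the middle driver at about (350,290) in the scene view and (325,310) in the top view. The box is at (480,440) and (505,280), and larger and smaller decoy drivers stand nearby. Next I'll enlarge crops for exact pixel positions.

Run:
```python
import cv2
from rig import ctrl
a=ctrl.snapshot("top")["image"][:,:,::-1];b=ctrl.snapshot("scene")["image"][:,:,::-1]
cv2.imwrite("pics/ct.png",cv2.resize(a[145:285,190:410],None,fx=3.6,fy=3.6,interpolation=cv2.INTER_CUBIC))
cv2.imwrite("pics/cs.png",cv2.resize(b[150:380,200:420],None,fx=2.6,fy=2.6,interpolation=cv2.INTER_CUBIC))
```

```text
(no output)
```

View pics/ct.png

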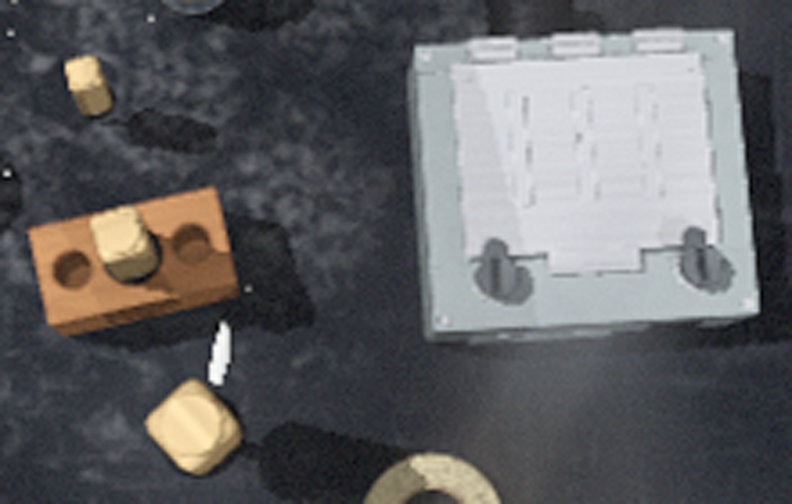

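View pics/cs.png

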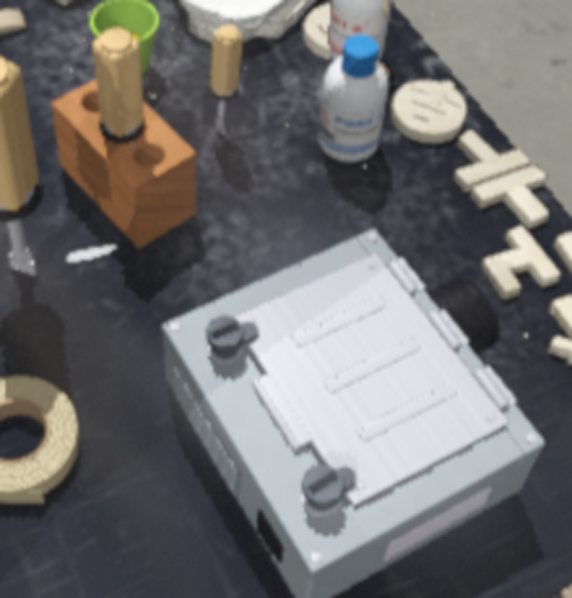

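The top crop shows the box corners at (415,45), (733,32), (760,312) and (430,333), with the fastener heads at about (500,280) and (704,268). In the scene crop the heads are at (226,337) and (323,487), and the driver top is at (120,40).

```bash
cat > h.py <<'E'
import json,numpy as np
from scipy.spatial.transform import Rotation as R
from scipy.optimize import least_squares
C={n:json.load(open(n+".json")) for n in("scene","top")}
CR={"top":(190,145,3.6),"scene":(200,150,2.6)}
def px(n,u,v,cr=None):
    x,y,s=cr or CR[n];return np.array([(u+.5)/s-.5+x,(v+.5)/s-.5+y])
def proj(n,P):
    c=C[n];q=R.from_rotvec(c["orientation"]).inv().apply(np.atleast_2d(P)-c["origin"])
    return np.c_[c["fx"]*q[:,0]/q[:,2]+c["cx"],c["fy"]*q[:,1]/q[:,2]+c["cy"]]
def ray(n,p,z):
    c=C[n];d=R.from_rotvec(c["orientation"]).apply([(p[0]-c["cx"])/c["fx"],(p[1]-c["cy"])/c["fy"],1]);o=np.array(c["origin"]);return o+d*(z-o[2])/d[2]
def tri(pt,ps):
    return least_squares(lambda P:np.r_[proj("top",P)[0]-pt,proj("scene",P)[0]-ps],[.6,0,.1])
E
python3 - <<'E'
from h import *
np.set_printoptions(precision=4,suppress=True)
D={"BL":((415,45),(373,232),.078),"BR":((733,32),(543,443),.078),"FL":((430,333),(163,325),.078),"FR":((760,312),(313,598),.078),
"lf":((502,272),(226,334),.1005),"rf":((706,262),(324,483),.1005),"drv":((118,228),(120,40),.173),
"hL":((72,270),(93,100),.078),"hR":((192,243),(150,153),.078)}
for k,(a,b,z) in D.items():
    a=px("top",*a);b=px("scene",*b);r=tri(a,b);print(k,r.x,"res",r.fun,"| top@z",ray("top",a,z)[:2],"scene@z",ray("scene",b,z)[:2])
for k,p in dict(tl=(92,218),tr=(135,207),br=(152,238),bl=(110,252)).items(): print(k,ray("top",px("top",*p),.172)[:2])
for k,p in dict(tl=(28,230),tr=(215,188),br=(238,290),bl=(50,325)).items(): print(k,ray("top",px("top",*p),.078)[:2])
# box fit
m={"BL":(90,100),"BR":(90,-100),"FL":(-90,100),"FR":(-90,-100),"lf":(-60,62),"rf":(-60,-62)}
def f(p):
    o=[]
    for k,(x,y) in m.items():
        a,b,z=D[k];P=[p[0]+(np.cos(p[2])*x-np.sin(p[2])*y)/1e3,p[1]+(np.sin(p[2])*x+np.cos(p[2])*y)/1e3,z]
        o+=[proj("top",P)[0]-px("top",*a),proj("scene",P)[0]-px("scene",*b)]
    return np.ravel(o)
r=least_squares(f,[.65,-.15,0]);print(r.x,np.degrees(r.x[2]));print(r.fun.reshape(-1,4))
E
```

```text
BL [0.6713 0.2002 0.0701] res [-0.0464  0.1352  0.1207 -0.03  ] | top@z [0.6696 0.2007] scene@z [0.6672 0.1955]
BR [0.6811 0.0006 0.0769] res [ 0.1345 -0.325  -0.2544  0.0632] | top@z [0.6801 0.0012] scene@z [0.681  0.0002]
FL [0.4924 0.1911 0.0693] res [ 0.1751 -0.8421 -0.6968  0.1737] | top@z [0.4898 0.1922] scene@z [0.4917 0.1857]
FR [ 0.5053 -0.0175  0.0483] res [-0.2078  0.8114  0.5788 -0.1442] | top@z [ 0.504 -0.01 ] scene@z [ 0.4972 -0.0256]
lf [0.5241 0.1505 0.0963] res [-0.1096  0.4499  0.3661 -0.0912] | top@z [0.5246 0.1507] scene@z [0.5223 0.1482]
rf [0.5316 0.0275 0.0991] res [-0.0164  0.0589  0.0438 -0.0109] | top@z [0.5316 0.0278] scene@z [0.5312 0.027 ]
drv [0.5396 0.3743 0.1702] res [ 0.0836 -0.373  -0.3581  0.0893] | top@z [0.5384 0.3742] scene@z [0.5394 0.3714]
hL [0.5263 0.4104 0.0772] res [-0.0409  0.2028  0.1963 -0.0489] | top@z [0.5267 0.4102] scene@z [0.5257 0.4097]
hR [0.545  0.3374 0.0775] res [ 0.1101 -0.4892 -0.4554  0.1135] | top@z [0.5438 0.3376] scene@z [0.5458 0.3368]
tl [0.5441 0.3889]
tr [0.5505 0.365 ]
br [0.5331 0.3552]
bl [0.525  0.3784]
tl [0.5511 0.4376]
tr [0.5781 0.324 ]
br [0.5152 0.3091]
bl [0.493  0.4226]
[0.5857 0.0917 0.0673] 3.8546800817121856
[[ 1.4399  0.3843  0.1699 -1.0116]
 [ 1.4074 -0.8985  1.3445  0.8286]
 [ 3.1114  0.2983 -1.2229  0.6463]
 [ 1.9137  0.66   -0.4492 -8.1973]
 [ 0.5925  1.3681 -0.6373 -0.4274]
 [ 0.9391  0.7509 -0.2955  0.9359]]
```

move_arm([
  [[0, 0, -0.25, -1, 1], [0, 0, -0.25, -1, 1], [0, 0, -0.25, -1, 1], [0, 0, -0.25, -1, 1], [0, 0, -0.25, -1, 1], [0, 0, -0.25, -1, 1], [0, 0, -0.25, -1, 1], [0, 0, -0.25, -1, 1], [0, 0, -0.25, -1, 1], [0, 0, -0.25, -1, 1], [0, 0, -0.25, -1, 1], [0, 0, 0, -1, 1]],
])

```text
t: 1.2
ee_pos: [0.2409, -0.6312, 0.3435]
ee_rot: [2.282, -2.158, 0.004]
ft_force: [-0.6, -0.2, 0.8]
finger_gap: 0.0853
grasp_force: 0.0
```

```bash
cat > go.py <<'E'
import sys
from rig import ctrl
from h import *
np.set_printoptions(precision=4,suppress=True)
def st():
    s=ctrl.get_state();M=R.from_rotvec(s["ee_rot"]).as_matrix()
    print("t",s["t"],"pos",s["ee_pos"],"yawY",np.degrees(np.arctan2(M[1,1],M[0,1])).round(2),"tilt",np.degrees(np.arccos(-M[2,2])).round(2),"q",np.degrees(s["joint_positions"]).round(1),"F",s["ft_force"],"T",s["torque"],"gap",s["finger_gap"],"gf",s["grasp_force"])
    return s,M
def to(p,yaw=None):
    s,M=st()
    y0=np.degrees(np.arctan2(M[1,1],M[0,1]))
    dy=0 if yaw is None else yaw-y0
    a=np.radians(y0+dy); Y=[np.cos(a),np.sin(a),0];X=[-np.sin(a),np.cos(a),0]
    X=[np.cos(a+np.pi/2),np.sin(a+np.pi/2),0]
    d=np.array(p)-s["ee_pos"]
    print("roll units",-dy/6,"then shift units (new axes)",np.array([d@X,d@Y,-d[2]])/.04)
if __name__=="__main__":
    v=[float(x) for x in sys.argv[1:]]
    to(v[:3],v[3] if len(v)>3 else None) if v else st()
E
python3 go.py 0.538 0.374 0.33 -162; python3 go.py 0.6 -0.1 0.33 -162
```

```text
t 1.2 pos [ 0.2409 -0.6312  0.3435] yawY -176.8 tilt 0.16 q [-52.6  18.   11.3   0.  -83.1  55.8] F [-0.5554 -0.212   0.7684] T [-0.0486  0.0524 -0.0157] gap 0.08531549664810617 gf 0.0
roll units -2.4666318934666784 then shift units (new axes) [-21.6051 -14.8302   0.3379]
t 1.2 pos [ 0.2409 -0.6312  0.3435] yawY -176.8 tilt 0.16 q [-52.6  18.   11.3   0.  -83.1  55.8] F [-0.5554 -0.212   0.7684] T [-0.0486  0.0524 -0.0157] gap 0.08531549664810617 gf 0.0
roll units -2.4666318934666784 then shift units (new axes) [ -9.8561 -12.6425   0.3379]
```

move_arm([
  [[0, 0, 0, -1, 1], [0, 0, 0, -1, 1], [0, 0, 0, -0.47, 1], [-0.616, -0.79, 0, 0, 1], [-0.616, -0.79, 0, 0, 1], [-0.616, -0.79, 0, 0, 1], [-0.616, -0.79, 0, 0, 1], [-0.616, -0.79, 0, 0, 1], [-0.616, -0.79, 0, 0, 1], [-0.616, -0.79, 0, 0, 1], [-0.616, -0.79, 0, 0, 1], [-0.616, -0.79, 0, 0, 1]],
])

```text
t: 2.2
ee_pos: [0.4447, -0.3309, 0.3415]
ee_rot: [-2.537, 1.853, -0.0]
ft_force: [0.8, -1.0, 0.3]
finger_gap: 0.0851
grasp_force: 0.0
```

move_arm([
  [[-0.616, -0.79, 0, 0, 1], [-0.616, -0.79, 0, 0, 1], [-0.616, -0.79, 0, 0, 1], [-0.616, -0.79, 0, 0, 1], [-0.616, -0.79, 0, 0, 1], [-0.616, -0.79, 0, 0, 1], [-0.616, -0.79, 0, 0, 1], [-0.98, -0.183, 0, 0, 1], [-0.98, -0.183, 0, 0, 1], [-0.98, -0.183, 0, 0, 1], [-0.98, -0.183, 0, 0, 1], [-0.98, -0.183, 0, 0, 1]],
])

```text
t: 3.2
ee_pos: [0.5769, 0.0986, 0.3413]
ee_rot: [-2.537, 1.853, 0.0]
ft_force: [2.5, 0.5, -0.3]
finger_gap: 0.0854
grasp_force: 0.0
```

```bash
python3 go.py 0.538 0.374 0.23 -162
```

```text
t 3.2 pos [0.5769 0.0986 0.3413] yawY -162.28 tilt 0.0 q [ 28.8   9.2  -0.5  -0.  -80.3 -11.1] F [ 2.4825  0.5277 -0.3397] T [ 0.0138 -0.121   0.0349] gap 0.08544503755699169 gf 0.0
roll units -0.04611893619013093 then shift units (new axes) [-6.8499 -1.2021  2.7817]
```

move_arm([
  [[-0.98, -0.172, 0, 0, 1], [-0.98, -0.172, 0, 0, 1], [-0.98, -0.172, 0, 0, 1], [-0.98, -0.172, 0, 0, 1], [-0.98, -0.172, 0, 0, 1], [-0.98, -0.172, 0, 0, 1], [-0.98, -0.172, 0.5, 0, 1], [0, 0, 0.75, 0, 1], [0, 0, 0.75, 0, 1], [0, 0, 0.5, 0, 1], [0, 0, 0, 0, 1]],
])

```text
t: 4.12
ee_pos: [0.538, 0.369, 0.237]
ee_rot: [2.53, -1.848, -0.003]
ft_force: [-0.4, 0.3, -1.0]
finger_gap: 0.0851
grasp_force: 0.0
```

```bash
python3 go.py 0.538 0.374 0.119 -162
python3 - <<'E'
from rig import ctrl
import cv2,numpy as np
a=ctrl.snapshot("top")["image"][:,:,::-1];b=ctrl.snapshot("scene")["image"][:,:,::-1]
f=lambda i:cv2.resize(i,(400,400),interpolation=cv2.INTER_CUBIC)
cv2.imwrite("pics/p5.png",np.hstack([f(a[170:270,180:280]),f(b[140:260,190:310])]))
E
```

```text
t 4.1167 pos [0.538 0.369 0.237] yawY -162.28 tilt 0.49 q [ 51.5  18.5  -1.5  -0.1 -70.5 -33.7] F [-0.366   0.2852 -1.0131] T [-0.0919  0.0609  0.0111] gap 0.0850771795789808 gf 0.0
roll units -0.04601335099785805 then shift units (new axes) [-0.1187 -0.0393  2.9497]
```

View pics/p5.png

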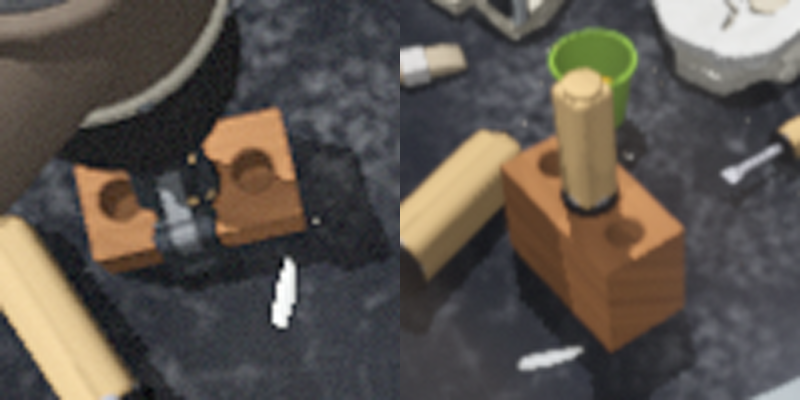

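The driver stands upright in its hole, with its cap at (583,85) in the right half. The decoy drivers have fallen over by themselves, clear of the work. I'll go down and grip.

move_arm([
  [[-0.12, -0.04, 0.3, 0, 1], [0, 0, 0.6, 0, 1], [0, 0, 0.6, 0, 1], [0, 0, 0.6, 0, 1], [0, 0, 0.6, 0, 1], [0, 0, 0.25, 0, 1], [0, 0, 0, 0, 1], [0, 0, 0, 0, 0], [0, 0, 0, 0, 0], [0, 0, 0, 0, 0], [0, 0, 0, 0, 0], [0, 0, 0, 0, 0]],
])

```text
t: 5.22
ee_pos: [0.5404, 0.3754, 0.1256]
ee_rot: [-2.536, 1.852, 0.0]
ft_force: [-2.5, 0.5, -1.7]
finger_gap: 0.0269
grasp_force: 62.5
```

```bash
python3 go.py 0.538 0.374 0.119 -162
```

```text
t 5.2167 pos [0.5404 0.3754 0.1256] yawY -162.28 tilt 0.06 q [ 51.7  23.5  -9.4  -0.  -57.1 -34. ] F [-2.5189  0.5354 -1.6968] T [ 0.2518  1.1136 -0.0147] gap 0.026926167612477084 gf 62.468318939208984
roll units -0.04670065555438422 then shift units (new axes) [0.0154 0.0673 0.1656]
```

move_arm([
  [[0, 0, -0.3, 0, 0], [0, 0, -0.6, 0, 0], [0, 0, -0.7, 0, 0], [0, 0, -0.7, 0, 0], [0, 0, -0.6, 0, 0], [0, 0, -0.4, 0.6, 0], [0, 0, -0.2, 0.6, 0], [0, 0, 0, 0.6, 0], [0, 0, 0, 0.57, 0], [0, 0, 0, 0, 0]],
])

```text
t: 6.05
ee_pos: [0.5404, 0.3752, 0.2658]
ee_rot: [-2.285, 2.155, 0.0]
ft_force: [0.3, 0.4, -1.2]
finger_gap: 0.0273
grasp_force: 62.1
```

```bash
python3 go.py 0.524 0.15 0.263 -176.5;  python3 - <<'E'
from rig import ctrl
from h import *
import cv2
s=ctrl.get_state();M=R.from_rotvec(s["ee_rot"]).as_matrix();tip=s["ee_pos"]+M[:,2]*.1176
a=ctrl.snapshot("top")["image"][:,:,::-1];b=ctrl.snapshot("scene")["image"][:,:,::-1]
print(tip,proj("scene",tip),proj("top",tip))
p=proj("scene",tip)[0].astype(int)
f=lambda i:cv2.resize(i,(400,400),interpolation=cv2.INTER_CUBIC)
q=p-[40,60];print(q)
q2=p-[20,20]
cv2.imwrite("pics/p6.png",np.hstack([f(b[q[1]:q[1]+80,q[0]:q[0]+80]),f(b[q2[1]:q2[1]+40,q2[0]:q2[0]+40])]))
E
```

```text
t 6.05 pos [0.5404 0.3752 0.2658] yawY -176.65 tilt 0.06 q [ 51.7  17.9   1.3   0.  -73.4 -48.4] F [ 0.2668  0.3611 -1.2308] T [ 0.03    0.0017 -0.0201] gap 0.027261237400091946 gf 62.127288579940796
roll units -0.025642073979961804 then shift units (new axes) [5.5949 0.7522 0.0707]
[0.54045443 0.37531552 0.14822612] [[246.24541776 172.82932869]] [[222.93899611 208.80282495]]
[206 112]
```

View pics/p6.png

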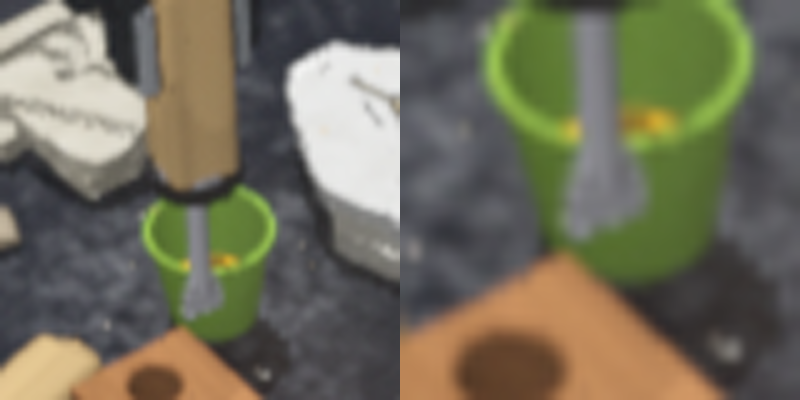

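The blade end runs from (572,235) to (645,195) in the right half, so it already lies along the box's x. The tip is within 0.5 px of where the kinematics predict it. Next, a closer look at the fasteners in both cameras.

Run:
```python
from rig import ctrl
from h import *
import cv2
I={n:ctrl.snapshot(n)["image"][:,:,::-1] for n in C}
rows=[]
for P in ([.524,.15,.1005],[.5315,.0275,.1005]):
    r=[]
    for n in("top","scene"):
        p=proj(n,P)[0].astype(int)-15;print(n,P,p)
        r.append(cv2.resize(I[n][p[1]:p[1]+30,p[0]:p[0]+30],(300,300),interpolation=cv2.INTER_CUBIC))
    rows.append(np.hstack(r))
cv2.imwrite("pics/p7.png",np.vstack(rows))
```

```text
top [0.524, 0.15, 0.1005] [314 205]
scene [0.524, 0.15, 0.1005] [272 262]
top [0.5315, 0.0275, 0.1005] [370 202]
scene [0.5315, 0.0275, 0.1005] [309 320]
```

View pics/p7.png

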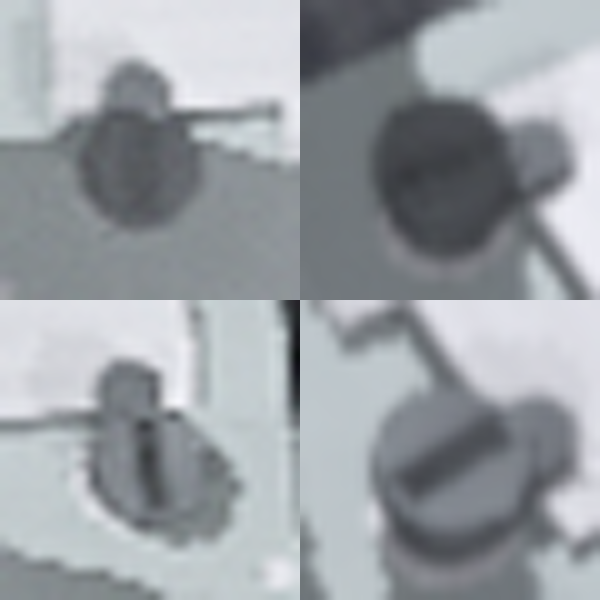

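Left head: slot centre at (139,165) in the top view and (441,168) in the scene view. Right head: (151,465) in top and (455,457) in scene, with the slot clearly visible.

```bash
python3 - <<'E'
from h import *
np.set_printoptions(precision=4,suppress=True)
for k,(a,b) in dict(lf=(px("top",139,165,(314,205,10)),px("scene",141,168,(272,262,10))),rf=(px("top",151,165,(370,202,10)),px("scene",155,157,(309,320,10)))).items():
    r=tri(a,b);print(k,r.x,r.fun,ray("top",a,.0995),ray("scene",b,.0995))
for n,(u,v) in dict(a=(85,185),b=(195,150)).items(): print(ray("scene",px("scene",u,v,(272,262,10)),.1))
for n,(u,v) in dict(a=(110,185),b=(200,128)).items(): print(ray("scene",px("scene",u,v,(309,320,10)),.1))
t=px("scene",172,235,(226,152,10)),px("scene",245,195,(226,152,10));print([ray("scene",p,.148) for p in t])
E
python3 go.py 0.524 0.1495 0.238 -176.5
```

```text
lf [0.5233 0.1534 0.0918] [-0.0504  0.2082  0.1697 -0.0423] [0.5228 0.1542 0.0995] [0.5208 0.1491 0.0995]
rf [0.5316 0.029  0.0966] [ 0.1145 -0.4133 -0.3076  0.0766] [0.5303 0.03   0.0995] [0.5313 0.0278 0.0995]
[0.5103 0.1498 0.1   ]
[0.5309 0.1483 0.1   ]
[0.5223 0.0265 0.1   ]
[0.54  0.029 0.1  ]
[array([0.5319, 0.3726, 0.148 ]), array([0.5493, 0.3771, 0.148 ])]
t 6.25 pos [0.5403 0.3752 0.2648] yawY -176.4 tilt 0.0 q [ 51.7  17.9   1.2   0.  -73.3 -48.1] F [-0.5575 -0.1204 -1.5673] T [ 0.0169 -0.0014  0.0061] gap 0.027404092787135317 gf 62.124842405319214
roll units 0.016675621382404415 then shift units (new axes) [5.6064 0.7515 0.6696]
```

move_arm([
  [[0.4, 0.055, 0, 0, 0], [0.8, 0.11, 0, 0, 0], [0.9, 0.125, 0, 0, 0], [0.9, 0.125, 0, 0, 0], [0.9, 0.125, 0, 0, 0], [0.8, 0.11, 0, 0, 0], [0.6, 0.085, 0, 0.2, 0], [0.29, 0.04, 0.25, 0.2, 0], [0, 0, 0.3, 0, 0], [0, 0, 0.2, 0, 0], [0, 0, 0, 0, 0]],
])

```text
t: 7.17
ee_pos: [0.5218, 0.1497, 0.2325]
ee_rot: [2.24, -2.198, -0.002]
ft_force: [-0.5, -0.1, -2.0]
finger_gap: 0.0276
grasp_force: 62.1
```

```bash
python3 go.py 0.523 0.150 0.217 -179;  python3 - <<'E'
from rig import ctrl
from h import *
import cv2
s=ctrl.get_state();M=R.from_rotvec(s["ee_rot"]).as_matrix();tip=s["ee_pos"]+M[:,2]*.1176
b=ctrl.snapshot("scene")["image"][:,:,::-1]
p=proj("scene",tip)[0];print(tip,p,proj("scene",[tip+[.00825,0,0],tip-[.00825,0,0]]))
q=p.astype(int)-[20,20];print(q)
cv2.imwrite("pics/p8.png",cv2.resize(b[q[1]:q[1]+40,q[0]:q[0]+40],(600,600),interpolation=cv2.INTER_CUBIC))
E
```

```text
t 7.1667 pos [0.5218 0.1497 0.2325] yawY -178.91 tilt 0.18 q [ 36.7   8.2 -15.8  -0.  -66.2 -35.6] F [-0.5437 -0.0765 -2.0444] T [ 0.0122  0.0673 -0.0105] gap 0.0275515868054038 gf 62.12929129600525
roll units 0.015523401783492355 then shift units (new axes) [-0.0077 -0.0301  0.3864]
[0.52145992 0.14951757 0.11485854] [286.04516542 273.29627971] [[290.34413082 271.61643145]
 [281.72000586 274.9863635 ]]
[266 253]
```

View pics/p8.png

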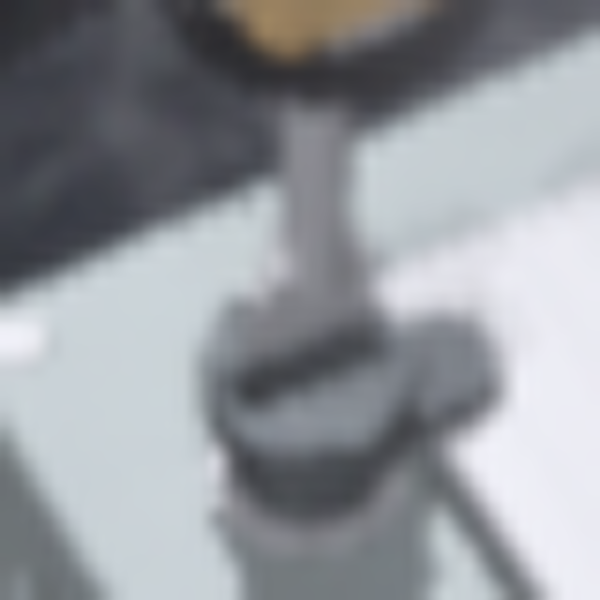

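The scene crop shows the blade just above the left head. The slot's dark band runs from about (240,390) to (385,340), and the head centre is at about (308,370).

Run:
```python
from h import *
np.set_printoptions(precision=4,suppress=True)
c=(266,253,15)
for u,v in((308,370),(312,365),(240,390),(385,340)): print(ray("scene",px("scene",u,v,c),.1)[:2])
```

```text
[0.5224 0.1507]
[0.5231 0.1511]
[0.514  0.1515]
[0.5324 0.1506]
```

move_arm([
  [[0, -0.02, 0.15, 0, 0], [0, 0, 0.15, 0, 0], [0, 0, 0.1, 0, 0], [0, 0, 0, 0, 0]],
])

```text
t: 7.55
ee_pos: [0.5234, 0.1506, 0.2175]
ee_rot: [2.243, -2.199, -0.001]
ft_force: [-0.6, 0.6, -1.9]
finger_gap: 0.0274
grasp_force: 62.1
```

move_arm([
  [[0, 0, 0.05, 0.2, 0], [0, 0, 0.05, 0.2, 0], [0, 0, 0.04, 0, 0], [0, 0, 0.03, 0, 0], [0, 0, 0, 0, 0]],
])

```text
t: 7.97
ee_pos: [0.5245, 0.1514, 0.2128]
ee_rot: [-2.193, 2.244, -0.0]
ft_force: [0.5, 3.4, 0.8]
finger_gap: 0.0272
grasp_force: 62.4
```

```bash
python3 go.py 0.523 0.151 0.2101
```

```text
t 7.9667 pos [0.5245 0.1514 0.2128] yawY 178.67 tilt 0.21 q [ 36.7   9.1 -17.4  -0.  -63.3 -38. ] F [0.498  3.4437 0.779 ] T [ 1.8718 -0.2447  0.0588] gap 0.02724347004408804 gf 62.353752851486206
roll units 0.0 then shift units (new axes) [0.01   0.0371 0.0669]
```

move_arm([
  [[-0.02, 0.02, 0.03, 0, 0], [0, 0, 0.03, 0, 0], [0, 0, 0.03, 0, 0], [0, 0, 0, 0, 0]],
])

```text
t: 8.3
ee_pos: [0.5233, 0.1517, 0.2094]
ee_rot: [-2.195, 2.245, -0.001]
ft_force: [-3.0, 4.4, 10.5]
finger_gap: 0.0274
grasp_force: 63.6
```

```bash
python3 go.py
```

```text
t 8.3 pos [0.5233 0.1517 0.2094] yawY 178.72 tilt 0.1 q [ 36.8   9.2 -17.8   0.  -63.  -38.1] F [-3.0308  4.394  10.5428] T [2.0247 1.4547 0.0166] gap 0.027379746115329225 gf 63.57440114021301
```

move_arm([
  [[0, 0, 0, 0.6, 0], [0, 0, 0, 0.6, 0], [0, 0, 0, 0.6, 0], [0, 0, 0, 0.6, 0], [0, 0, 0, 0.6, 0], [0, 0, 0, 0, 0]],
])

```text
t: 8.8
ee_pos: [0.5237, 0.1522, 0.2095]
ee_rot: [-1.812, 2.563, 0.0]
ft_force: [-1.8, 5.4, 8.2]
finger_gap: 0.0274
grasp_force: 63.3
```

```bash
python3 go.py
```

```text
t 8.8 pos [0.5237 0.1522 0.2095] yawY 160.52 tilt 0.19 q [ 36.8   9.2 -17.7  -0.  -62.9 -56.3] F [-1.8295  5.4222  8.1852] T [2.5952 0.8459 0.2962] gap 0.027445243047566292 gf 63.32402944564819
```

move_arm([
  [[0, 0, 0, 0.5, 0], [0, 0, 0, 0.5, 0], [0, 0, 0, 0.5, 0], [0, 0, 0, 0, 0]],
])

```text
t: 9.13
ee_pos: [0.5238, 0.1521, 0.2095]
ee_rot: [-1.608, 2.696, 0.0]
ft_force: [-0.9, 4.3, 8.7]
finger_gap: 0.0279
grasp_force: 63.4
```

```bash
python3 go.py
```

```text
t 9.1333 pos [0.5238 0.1521 0.2095] yawY 151.63 tilt 0.17 q [ 36.8   9.2 -17.7   0.  -62.9 -65.2] F [-0.9493  4.3049  8.6529] T [2.4602 0.7472 0.8586] gap 0.027900007188223486 gf 63.4294331073761
```

move_arm([
  [[0, 0, 0, -0.9, 0], [0, 0, 0, -0.9, 0], [0, 0, 0, -0.9, 0], [0, 0, 0, -0.9, 0], [0, 0, 0, -0.9, 0], [0, 0, 0, -0.9, 0], [0, 0, 0, -0.9, 0], [0, 0, 0, -0.9, 0], [0, 0, 0, -0.9, 0], [0, 0, 0, -0.9, 0], [0, 0, 0, -0.9, 0], [0, 0, 0, 0, 0]],
])

```text
t: 10.13
ee_pos: [0.5233, 0.1518, 0.2094]
ee_rot: [-2.738, 1.536, -0.001]
ft_force: [-3.4, 4.8, 10.3]
finger_gap: 0.0276
grasp_force: 63.6
```

```bash
python3 go.py
```

```text
t 10.1333 pos [0.5233 0.1518 0.2094] yawY -148.56 tilt 0.12 q [ 36.8   9.2 -17.8  -0.  -62.9  -5.3] F [-3.43    4.7609 10.2955] T [ 2.2675  1.4913 -0.0934] gap 0.027591211440632025 gf 63.60617280006409
```

move_arm([
  [[0, 0, 0, -0.95, 0], [0, 0, 0, -0.95, 0], [0, 0, 0, -0.95, 0], [0, 0, 0, -0.95, 0], [0, 0, 0, -0.95, 0], [0, 0, 0, -0.95, 0], [0, 0, 0, -0.95, 0], [0, 0, 0, -0.95, 0], [0, 0, 0, -0.95, 0], [0, 0, 0, -0.95, 0], [0, 0, 0, -0.95, 0], [0, 0, 0, 0, 0]],
])

```text
t: 11.13
ee_pos: [0.5229, 0.1514, 0.2094]
ee_rot: [-3.139, -0.114, -0.001]
ft_force: [-4.6, 4.2, 11.1]
finger_gap: 0.0276
grasp_force: 63.7
```

```bash
python3 go.py
```

```text
t 11.1333 pos [0.5229 0.1514 0.2094] yawY -85.84 tilt 0.06 q [ 36.8   9.2 -17.8  -0.  -63.   57.4] F [-4.5754  4.2326 11.1074] T [ 1.7993  2.078  -0.078 ] gap 0.027599749233643243 gf 63.74383807182312
```

move_arm([
  [[0, 0, 0, -0.5, 0], [0, 0, 0, -0.5, 0], [0, 0, 0, -0.5, 0], [0, 0, 0, 0, 0]],
])

```text
t: 11.47
ee_pos: [0.5228, 0.1513, 0.2094]
ee_rot: [-3.121, -0.355, -0.001]
ft_force: [-4.3, 4.2, 11.6]
finger_gap: 0.027
grasp_force: 63.7
```

```bash
python3 go.py
```

```text
t 11.4667 pos [0.5228 0.1513 0.2094] yawY -77.01 tilt 0.05 q [ 36.8   9.2 -17.8  -0.  -63.   66.2] F [-4.3078  4.2101 11.5909] T [ 1.6383  2.1124 -0.0362] gap 0.027046265794200577 gf 63.74094843864441
```

move_arm([
  [[0, 0, 0, -0.5, 0], [0, 0, 0, -0.5, 0], [0, 0, 0, -0.5, 0], [0, 0, 0, 0, 0]],
])

```text
t: 11.8
ee_pos: [0.5228, 0.1512, 0.2094]
ee_rot: [-3.084, -0.598, -0.001]
ft_force: [-4.1, 2.9, 11.1]
finger_gap: 0.0273
grasp_force: 63.8
```

```bash
python3 go.py
```

```text
t 11.8 pos [0.5228 0.1512 0.2094] yawY -68.04 tilt 0.04 q [ 36.8   9.2 -17.8   0.  -63.   75.2] F [-4.0662  2.9408 11.0846] T [ 1.4422  2.1488 -0.2625] gap 0.02729516769757607 gf 63.80572557449341
```

move_arm([
  [[0, 0, 0, -0.5, 0], [0, 0, 0, -0.5, 0], [0, 0, 0, 0, 0]],
])

```text
t: 12.05
ee_pos: [0.5228, 0.1511, 0.2094]
ee_rot: [-3.049, -0.758, -0.001]
ft_force: [-3.9, 3.3, 12.5]
finger_gap: 0.0274
grasp_force: 63.9
```

```bash
python3 go.py;  python3 - <<'E'
from rig import ctrl
from h import *
import cv2
I={n:ctrl.snapshot(n)["image"][:,:,::-1] for n in C}
f=lambda n,P,r:(lambda p:cv2.resize(I[n][p[1]-r:p[1]+r,p[0]-r:p[0]+r],(400,400),interpolation=cv2.INTER_CUBIC))(proj(n,P)[0].astype(int))
cv2.imwrite("pics/p9.png",np.hstack([f("scene",[.523,.151,.11],22),f("scene",[.531,.028,.1],22)]))
E
```

```text
t 12.05 pos [0.5228 0.1511 0.2094] yawY -62.07 tilt 0.03 q [ 36.8   9.2 -17.8   0.  -63.   81.2] F [-3.8846  3.2743 12.4556] T [ 1.3166  2.1675 -0.697 ] gap 0.027363294138652943 gf 63.88525128364563
```

View pics/p9.png

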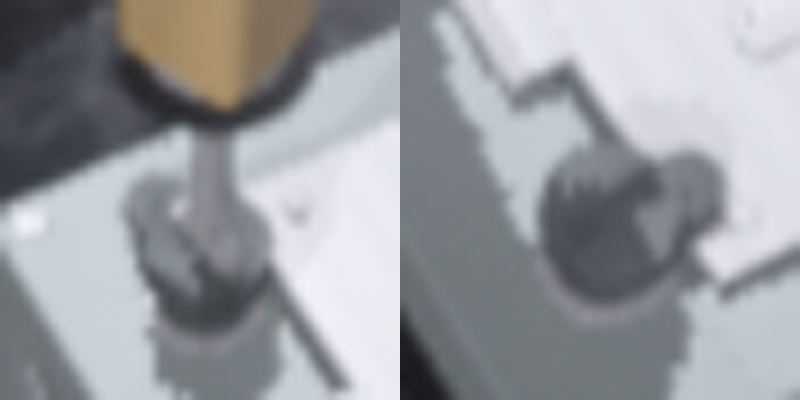

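The left tongue now points to +y at (150,200), clear of the panel, and the end stop was felt. Next, the right one.

move_arm([
  [[0, 0, 0, 1, 0], [0, 0, 0, 0.7, 0], [0, 0, -0.3, 0, 0], [0, 0, -0.4, 0, 0], [0, 0, 0, 1, 0], [0, 0, 0, 1, 0], [0, 0, 0, 1, 0], [0, 0, 0, 1, 0], [0, 0, 0, 1, 0], [0, 0, 0, 1, 0], [0, 0, 0, 1, 0], [0, 0, 0, 1, 0]],
])

```text
t: 13.15
ee_pos: [0.522, 0.1501, 0.2352]
ee_rot: [3.027, -0.832, -0.003]
ft_force: [0.2, 0.1, -1.0]
finger_gap: 0.0273
grasp_force: 62.1
```

move_arm([
  [[0, 0, 0, 1, 0], [0, 0, 0, 1, 0], [0, 0, 0, 1, 0], [0, 0, 0, 1, 0], [0, 0, 0, 1, 0], [0, 0, 0, 1, 0], [0, 0, 0, 1, 0], [0, 0, 0, 1, 0], [0, 0, 0, 0.8, 0], [0, 0, 0, 0, 0]],
])

```text
t: 13.98
ee_pos: [0.5221, 0.1502, 0.2353]
ee_rot: [2.343, -2.089, -0.001]
ft_force: [0.5, -0.0, -1.6]
finger_gap: 0.0272
grasp_force: 62.1
```

```bash
python3 go.py .531 .0278 .235 -173
```

```text
t 13.9833 pos [0.5221 0.1502 0.2353] yawY -173.44 tilt 0.16 q [ 36.7   8.1 -15.6   0.  -66.5 -30.2] F [ 0.4918 -0.0194 -1.6178] T [ 0.0072 -0.0203 -0.028 ] gap 0.02719236118301227 gf 62.11261868476868
roll units -0.0728869011832624 then shift units (new axes) [3.0649 0.1526 0.0066]
```

move_arm([
  [[0.4, 0.02, 0, 0, 0], [0.7, 0.04, 0, 0, 0], [0.8, 0.04, 0, 0, 0], [0.7, 0.04, 0, 0, 0], [0.46, 0.01, 0, 0, 0], [0, 0, 0.2, 0, 0], [0, 0, 0.15, 0, 0], [0, 0, 0, 0, 0]],
])

```text
t: 14.65
ee_pos: [0.5302, 0.0285, 0.2202]
ee_rot: [2.348, -2.083, -0.003]
ft_force: [-0.2, 0.4, -1.4]
finger_gap: 0.0272
grasp_force: 62.1
```

```bash
python3 go.py .5312 .028 .2095 -173
```

```text
t 14.65 pos [0.5302 0.0285 0.2202] yawY -173.16 tilt 0.2 q [ 24.2   7.5 -18.2  -0.  -64.4 -17.4] F [-0.1809  0.431  -1.3964] T [0.0145 0.0709 0.0012] gap 0.027236976665019546 gf 62.11223602294922
roll units -0.026227601664118083 then shift units (new axes) [ 0.0149 -0.024   0.2684]
```

move_arm([
  [[0.015, -0.025, 0.07, 0, 0], [0, 0, 0.05, 0, 0], [0, 0, 0.05, 0, 0], [0, 0, 0.05, 0, 0], [0, 0, 0.05, 0, 0], [0, 0, 0, 0, 0]],
])

```text
t: 15.15
ee_pos: [0.5323, 0.0286, 0.211]
ee_rot: [2.35, -2.085, -0.001]
ft_force: [-0.2, -0.3, -1.6]
finger_gap: 0.0275
grasp_force: 62.1
```

```bash
python3 go.py
```

```text
t 15.15 pos [0.5323 0.0286 0.211 ] yawY -173.17 tilt 0.03 q [ 24.2   8.1 -18.9  -0.  -63.1 -17.3] F [-0.1653 -0.2951 -1.6353] T [0.3116 0.0536 0.0084] gap 0.02747044521250792 gf 62.10254430770874
```

move_arm([
  [[0, 0, 0.04, 0.4, 0], [0, 0, 0, 0.8, 0], [0, 0, 0, 0.8, 0], [0, 0, 0, 0.8, 0], [0, 0, 0, 0.8, 0], [0, 0, 0, 0.6, 0], [0, 0, 0, 0, 0]],
])

```text
t: 15.73
ee_pos: [0.533, 0.0289, 0.2099]
ee_rot: [-1.834, 2.549, 0.0]
ft_force: [0.8, 2.7, -3.8]
finger_gap: 0.0271
grasp_force: 61.9
```

```bash
python3 go.py
```

```text
t 15.7333 pos [0.533  0.0289 0.2099] yawY 161.46 tilt 0.09 q [ 24.2   8.1 -19.   -0.  -62.8 -42.7] F [ 0.7792  2.7447 -3.8469] T [ 0.9196 -0.7074  0.0959] gap 0.0271138463886756 gf 61.87963128089905
```

move_arm([
  [[0, 0, 0, 0.7, 0], [0, 0, 0, 0.7, 0], [0, 0, 0, 0.6, 0], [0, 0, 0, 0, 0]],
])

```text
t: 16.07
ee_pos: [0.533, 0.0287, 0.2099]
ee_rot: [-1.56, 2.725, -0.0]
ft_force: [2.5, 1.5, -3.6]
finger_gap: 0.0275
grasp_force: 61.8
```

```bash
python3 go.py
```

```text
t 16.0667 pos [0.533  0.0287 0.2099] yawY 149.58 tilt 0.08 q [ 24.1   8.1 -19.   -0.  -62.8 -54.6] F [ 2.4999  1.5326 -3.6045] T [ 0.6065 -1.1683  0.115 ] gap 0.027478279900442423 gf 61.801689863204956
```

move_arm([
  [[0, 0, 0, 0.95, 0], [0, 0, 0, 0.95, 0], [0, 0, 0, 0.95, 0], [0, 0, 0, 0.95, 0], [0, 0, 0, 0.95, 0], [0, 0, 0, 0.95, 0], [0, 0, 0, 0.95, 0], [0, 0, 0, 0.95, 0], [0, 0, 0, 0.95, 0], [0, 0, 0, 0.95, 0], [0, 0, 0, 0.95, 0], [0, 0, 0, 0, 0]],
])

```text
t: 17.07
ee_pos: [0.5326, 0.0275, 0.2098]
ee_rot: [0.086, 3.14, -0.002]
ft_force: [2.2, -3.0, -3.5]
finger_gap: 0.0274
grasp_force: 61.8
```

```bash
python3 go.py
```

```text
t 17.0667 pos [0.5326 0.0275 0.2098] yawY 86.87 tilt 0.09 q [  24.1    8.1  -19.     0.1  -62.9 -117.3] F [ 2.2382 -3.0429 -3.4651] T [-1.6876 -1.3747  0.1172] gap 0.0273588655814394 gf 61.755945682525635
```

move_arm([
  [[0, 0, 0, 0.6, 0], [0, 0, 0, 0.6, 0], [0, 0, 0, 0.6, 0], [0, 0, 0, 0, 0]],
])

```text
t: 17.4
ee_pos: [0.5324, 0.0274, 0.2099]
ee_rot: [-0.375, -3.119, 0.003]
ft_force: [1.9, -3.8, -3.9]
finger_gap: 0.0273
grasp_force: 61.8
```

```bash
python3 go.py
```

```text
t 17.4 pos [0.5324 0.0274 0.2099] yawY 76.27 tilt 0.1 q [  24.1    8.1  -19.     0.1  -62.9 -127.9] F [ 1.8814 -3.8126 -3.875 ] T [-2.2218 -1.2548  0.2067] gap 0.02730778145718241 gf 61.83294117450714
```

move_arm([
  [[0, 0, 0, 0.6, 0], [0, 0, 0, 0.6, 0], [0, 0, 0, 0.6, 0], [0, 0, 0, 0, 0]],
])

```text
t: 17.73
ee_pos: [0.5323, 0.0273, 0.2099]
ee_rot: [-0.665, -3.07, 0.003]
ft_force: [2.3, -4.9, -4.1]
finger_gap: 0.0273
grasp_force: 62.0
```

```bash
python3 go.py
```

```text
t 17.7333 pos [0.5323 0.0273 0.2099] yawY 65.55 tilt 0.13 q [  24.1    8.1  -19.     0.1  -62.9 -138.6] F [ 2.3443 -4.9    -4.1418] T [-2.3374 -1.1301  0.8917] gap 0.027265568533523216 gf 61.97739601135254
```

move_arm([
  [[0, 0, 0, -1, 0], [0, 0, 0, -0.8, 0], [0, 0, -0.4, 0, 0], [0, 0, -0.6, 0, 0], [0, 0, -0.3, -1, 0], [0, 0, 0, -1, 0], [0, 0, 0, -1, 0], [0, 0, 0, -1, 0], [0, 0, 0, -1, 0], [0, 0, 0, -1, 0], [0, 0, 0, -1, 0], [0, 0, 0, -1, 0]],
])

```text
t: 18.73
ee_pos: [0.532, 0.0284, 0.2618]
ee_rot: [0.938, -2.998, -0.001]
ft_force: [-1.0, -0.4, -1.2]
finger_gap: 0.027
grasp_force: 62.2
```

move_arm([
  [[0, 0, 0, -1, 0], [0, 0, 0, -1, 0], [0, 0, 0, -1, 0], [0, 0, 0, -1, 0], [0, 0, 0, -1, 0], [0, 0, 0, -1, 0], [0, 0, 0, -1, 0], [0, 0, 0, -1, 0], [0, 0, 0, -1, 0], [0, 0, 0, -0.8, 0], [0, 0, 0, 0, 0]],
])

```text
t: 19.65
ee_pos: [0.5321, 0.0284, 0.2618]
ee_rot: [2.287, -2.154, -0.001]
ft_force: [-0.1, 0.3, -0.9]
finger_gap: 0.0273
grasp_force: 62.2
```

```bash
python3 go.py .5095 .0884 .2076 -175.9
python3 - <<'E'
from rig import ctrl
from h import *
import cv2
I=ctrl.snapshot("scene")["image"][:,:,::-1]
cv2.imwrite("pics/p10.png",cv2.resize(I[200:390,240:430],(600,600),interpolation=cv2.INTER_CUBIC))
E
```

```text
t 19.65 pos [0.5321 0.0284 0.2618] yawY -176.57 tilt 0.03 q [ 24.1   6.  -14.4  -0.  -69.6 -20.7] F [-0.0841  0.2588 -0.8925] T [ 0.0004 -0.0402 -0.0352] gap 0.027269863492095536 gf 62.247759103775024
roll units -0.11236300951128442 then shift units (new axes) [-1.5372  0.4559  1.3554]
```

move_arm([
  [[-0.4, 0.16, 0, -0.1, 0], [-0.7, 0.2, 0, 0, 0], [-0.44, 0.1, 0, 0, 0], [0, 0, 0, 0, 0], [0, 0, 0.4, 0, 0], [0, 0, 0.5, 0, 0], [0, 0, 0.3, 0, 0], [0, 0, 0.1, 0, 0], [0, 0, 0, 0, 0]],
])

```text
t: 20.45
ee_pos: [0.5099, 0.0883, 0.2089]
ee_rot: [2.287, -2.151, -0.001]
ft_force: [1.0, -0.1, -1.1]
finger_gap: 0.0271
grasp_force: 62.3
```

```bash
python3 go.py .529 .0897 .2076 -175.9
```

```text
t 20.45 pos [0.5099 0.0883 0.2089] yawY -176.51 tilt 0.13 q [ 31.6   6.7 -20.8  -0.  -62.6 -28.1] F [ 1.021  -0.0909 -1.0861] T [-0.0041  0.0032  0.0084] gap 0.027149536835664394 gf 62.3111093044281
roll units -0.10142088280121679 then shift units (new axes) [-0.0011 -0.4776  0.0334]
```

move_arm([
  [[0, -0.15, 0, 0, 0], [0, -0.2, 0, 0, 0], [0, -0.12, 0, 0, 0], [0, -0.05, 0, 0, 0], [0, 0, 0, 0, 0]],
])

```text
t: 20.87
ee_pos: [0.5302, 0.0898, 0.2092]
ee_rot: [2.285, -2.151, -0.004]
ft_force: [-5.5, 1.5, 0.7]
finger_gap: 0.0277
grasp_force: 62.6
```

```bash
python3 go.py
python3 - <<'E'
import numpy as np
th=np.linspace(.23,1.8,14);P=138*np.c_[-np.cos(th),np.sin(th)]
for t,d in zip(th[1:],np.diff(P,axis=0)):print(round(t,2),(-d/40).round(3))
E
```

```text
t 20.8667 pos [0.5302 0.0898 0.2092] yawY -176.55 tilt 0.23 q [ 30.4   8.7 -18.3  -0.1 -63.2 -26.9] F [-5.4844  1.4591  0.6691] T [0.6452 2.701  0.0263] gap 0.027708146722060623 gf 62.56473004817963
0.35 [-0.119 -0.399]
0.47 [-0.166 -0.382]
0.59 [-0.211 -0.359]
0.71 [-0.253 -0.331]
0.83 [-0.291 -0.298]
0.95 [-0.325 -0.261]
1.08 [-0.354 -0.22 ]
1.2 [-0.378 -0.175]
1.32 [-0.396 -0.129]
1.44 [-0.409 -0.08 ]
1.56 [-0.415 -0.03 ]
1.68 [-0.416  0.02 ]
1.8 [-0.41  0.07]
```

move_arm([
  [[0, 0, -0.06, 0, 0], [0, -0.05, -0.15, 0, 0], [0, -0.06, -0.2, 0, 0], [0, -0.07, -0.2, 0, 0], [0, -0.08, -0.19, 0, 0], [0, -0.08, -0.19, 0, 0], [0, -0.105, -0.18, 0, 0], [0, -0.105, -0.18, 0, 0], [0, -0.125, -0.165, 0, 0], [0, -0.125, -0.165, 0, 0], [0, 0, 0, 0, 0]],
])

```text
t: 21.78
ee_pos: [0.5651, 0.0921, 0.2785]
ee_rot: [-2.287, 2.151, -0.003]
ft_force: [-1.1, 0.1, -1.8]
finger_gap: 0.0272
grasp_force: 62.2
```

```bash
python3 go.py
```

```text
t 21.7833 pos [0.5651 0.0921 0.2785] yawY -176.5 tilt 0.15 q [ 28.9   9.3  -8.4   0.1 -72.2 -25.4] F [-1.0878  0.0768 -1.8124] T [-0.0103  0.2324 -0.0214] gap 0.027219909673433185 gf 62.19088912010193
```

move_arm([
  [[0, -0.145, -0.15, 0, 0], [0, -0.145, -0.15, 0, 0], [0, -0.16, -0.13, 0, 0], [0, -0.16, -0.13, 0, 0], [0, -0.175, -0.11, 0, 0], [0, -0.175, -0.11, 0, 0], [0, -0.19, -0.08, 0, 0], [0, -0.19, -0.08, 0, 0], [0, -0.2, -0.03, 0, 0], [0, -0.2, 0, 0, 0], [0, 0, 0, 0, 0]],
])

```text
t: 22.7
ee_pos: [0.6341, 0.0963, 0.3151]
ee_rot: [2.288, -2.153, 0.0]
ft_force: [0.2, 0.9, -1.7]
finger_gap: 0.0272
grasp_force: 62.4
```

```bash
python3 go.py
```

```text
t 22.7 pos [0.6341 0.0963 0.3151] yawY -176.52 tilt 0.03 q [ 26.   15.2   3.9   0.  -78.7 -22.6] F [ 0.2139  0.9293 -1.7394] T [ 0.0461 -0.0064  0.0259] gap 0.027153812072118727 gf 62.35111713409424
```

move_arm([
  [[0, -0.15, 0.15, 0, 0], [0, -0.15, 0.15, 0, 0], [0, -0.2, 0.1, 0, 0], [0, -0.2, 0, 0, 0], [0, -0.2, 0, 0, 0], [0, -0.2, 0, 0, 0], [0, -0.2, 0, 0, 0], [0, -0.1, 0, 0, 0], [0, 0, 0, 0, 0]],
])

```text
t: 23.45
ee_pos: [0.6882, 0.0994, 0.2993]
ee_rot: [2.286, -2.151, -0.003]
ft_force: [-4.1, 0.2, -0.6]
finger_gap: 0.0276
grasp_force: 62.5
```

```bash
python3 go.py;python3 - <<'E'
from rig import ctrl
from h import *
import cv2
I={n:ctrl.snapshot(n)["image"][:,:,::-1] for n in C}
cv2.imwrite("pics/p11.png",np.hstack([cv2.resize(I["scene"][180:380,230:430],(400,400),interpolation=cv2.INTER_CUBIC),cv2.resize(I["top"][120:260,280:420],(400,400),interpolation=cv2.INTER_CUBIC)]))
E
```

```text
t 23.45 pos [0.6882 0.0994 0.2993] yawY -176.51 tilt 0.19 q [ 24.2  20.9   9.9  -0.  -79.2 -20.7] F [-4.0699  0.1574 -0.6061] T [-0.0613  2.0301  0.0396] gap 0.027606804350391916 gf 62.53268837928772
```

View pics/p11.png

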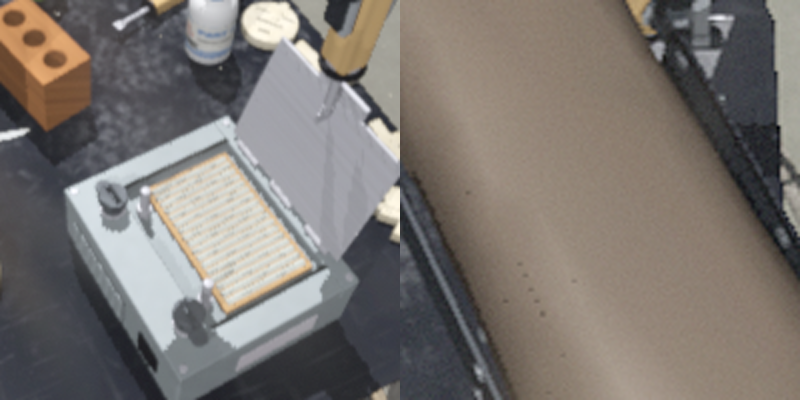

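The panel is fully open, leaning past upright against its stop, and the filter is exposed. The stand's three holes are clear at the upper left. I'll back off and return the driver.

move_arm([
  [[0, 0.3, 0, 0, 0], [0, 0.7, 0, 0, 0], [0, 0.7, 0, 0, 0], [0, 0.6, 0, 0, 0], [0, 0.3, 0, 0, 0], [0, 0, 0, 0, 0]],
])

```text
t: 24.05
ee_pos: [0.5833, 0.0933, 0.3015]
ee_rot: [-2.287, 2.149, -0.002]
ft_force: [-0.2, 0.5, -0.6]
finger_gap: 0.0273
grasp_force: 62.2
```

```bash
python3 go.py .5355 .3736 .30
```

```text
t 24.05 pos [0.5833 0.0933 0.3015] yawY -176.46 tilt 0.2 q [ 28.   10.4  -4.1  -0.  -75.3 -24.5] F [-0.2113  0.5285 -0.578 ] T [ 0.0293  0.067  -0.0111] gap 0.027339163909855174 gf 62.18574643135071
roll units 0.0 then shift units (new axes) [-7.0687  0.7587  0.0373]
```

move_arm([
  [[-0.4, 0.04, 0, 0, 0], [-0.8, 0.09, 0, 0, 0], [-0.9, 0.1, 0, 0, 0], [-0.9, 0.1, 0, 0, 0], [-0.9, 0.1, 0, 0, 0], [-0.9, 0.1, 0, 0, 0], [-0.9, 0.1, 0, 0, 0], [-0.8, 0.09, 0, 0, 0], [-0.4, 0.04, 0, 0, 0], [-0.17, 0, 0, 0, 0], [0, 0, 0, 0, 0]],
])

```text
t: 24.97
ee_pos: [0.5373, 0.3753, 0.2992]
ee_rot: [-2.29, 2.151, -0.0]
ft_force: [-0.3, -0.6, -0.8]
finger_gap: 0.0274
grasp_force: 62.2
```

```bash
python3 go.py .5355 .3736 .205
python3 - <<'E'
from rig import ctrl
from h import *
s=ctrl.get_state();M=R.from_rotvec(s["ee_rot"]).as_matrix();print(M[:,2])
E
```

```text
t 24.9667 pos [0.5373 0.3753 0.2992] yawY -176.4 tilt 0.01 q [ 52.   16.9   4.1   0.  -77.3 -48.4] F [-0.2958 -0.6448 -0.8346] T [-0.1071 -0.0378  0.0311] gap 0.027413534589209133 gf 62.186222076416016
roll units 0.0 then shift units (new axes) [0.0402 0.0481 2.3562]
[ 1.83358935e-04 -3.84245628e-05 -9.99999982e-01]
```

move_arm([
  [[0.04, 0.045, 0.4, 0, 0], [0, 0, 0.7, 0, 0], [0, 0, 0.7, 0, 0], [0, 0, 0.4, 0, 0], [0, 0, 0.2, 0, 0], [0, 0, 0.2, 0, 0], [0, 0, 0.2, 0, 0], [0, 0, 0, 0, 0]],
])

```text
t: 25.63
ee_pos: [0.5355, 0.3714, 0.187]
ee_rot: [2.287, -2.153, -0.0]
ft_force: [0.2, -0.6, -2.4]
finger_gap: 0.0276
grasp_force: 62.3
```

```bash
python3 go.py .5355 .3736 .1256
```

```text
t 25.6333 pos [0.5355 0.3714 0.187 ] yawY -176.54 tilt 0.04 q [ 51.9  20.1  -5.9  -0.  -64.  -48.4] F [ 0.2195 -0.6086 -2.3844] T [-0.0641  0.0498  0.0043] gap 0.0275774985004638 gf 62.29553818702698
roll units 0.0 then shift units (new axes) [-0.0542 -0.003   1.5362]
```

Tip at about 0.069, inside the hole with no contact force. Continuing down.

move_arm([
  [[-0.05, 0, 0.2, 0, 0], [0, 0, 0.3, 0, 0], [0, 0, 0.3, 0, 0], [0, 0, 0.3, 0, 0], [0, 0, 0.2, 0, 0], [0, 0, 0.1, 0, 0], [0, 0, 0.08, 0, 0], [0, 0, 0, 0, 0]],
])

```text
t: 26.3
ee_pos: [0.5352, 0.3738, 0.1278]
ee_rot: [2.288, -2.152, 0.0]
ft_force: [-0.3, 0.6, -1.6]
finger_gap: 0.0273
grasp_force: 62.3
```

```bash
python3 go.py .5355 .3736 .1256
```

```text
t 26.3 pos [0.5352 0.3738 0.1278] yawY -176.5 tilt 0.06 q [ 52.   23.   -9.9  -0.  -57.2 -48.5] F [-0.3012  0.5688 -1.6306] T [-0.0379  0.0651 -0.0321] gap 0.0273080429560697 gf 62.29464411735535
roll units 0.0 then shift units (new axes) [ 0.0063 -0.0079  0.0549]
```

move_arm([
  [[0, 0, 0.05, 0, 0], [0, 0, 0, 0, 0], [0, 0, 0, 0, 0.4], [0, 0, 0, 0, 0.7], [0, 0, 0, 0, 1], [0, 0, 0, 0, 1], [0, 0, 0, 0, 1], [0, 0, -0.3, 0, 1], [0, 0, -0.5, 0, 1], [0, 0, -0.8, 0, 1], [0, 0, -0.8, 0, 1], [0, 0, -0.8, 0, 1]],
])

```text
t: 27.3
ee_pos: [0.5353, 0.3737, 0.2571]
ee_rot: [-2.288, 2.152, -0.001]
ft_force: [-0.0, 0.1, 0.3]
finger_gap: 0.0852
grasp_force: 0.0
```

move_arm([
  [[0, 0, -0.9, 0, 1], [0, 0, -0.8, 0, 1], [0, 0, -0.5, 0, 1], [0, 0, 0, 0, 1], [0.5, 0.5, 0, 0, 1], [0.5, 0.5, 0, 0, 1], [0.5, 0.5, 0, 0, 1], [0.5, 0.5, 0, 0, 1], [0, 0, 0, 0, 1], [0, 0, 0, 0, 1]],
])

```text
t: 28.13
ee_pos: [0.4596, 0.2883, 0.3443]
ee_rot: [-2.286, 2.151, 0.0]
ft_force: [0.4, -0.3, -0.3]
finger_gap: 0.0856
grasp_force: 0.0
```

```bash
python3 go.py
python3 - <<'E'
from rig import ctrl
from h import *
import cv2
# compare driver/stand/bystander areas with the first picture (scene0), driver cap offset by template match
I=ctrl.snapshot("scene")["image"][:,:,::-1]
A=cv2.resize(cv2.imread("pics/scene0.png"),(560,420),interpolation=cv2.INTER_AREA)
def m(n,x0,y0,x1,y1):
    t=A[y0:y1,x0:x1];w=I[y0-10:y1+10,x0-10:x1+10];r=cv2.minMaxLoc(cv2.matchTemplate(w,t,cv2.TM_CCOEFF_NORMED));print(n,round(r[1],3),np.array(r[3])-10)
m("driver",232,158,260,205);m("stand",220,180,276,244);m("bottle",322,163,350,213);m("cup",232,148,262,166);m("tape",180,293,232,345)
E
```

```text
t 28.1333 pos [0.4596 0.2883 0.3443] yawY -176.5 tilt 0.15 q [ 52.8   4.8  -5.3   0.  -79.8 -49.3] F [ 0.3519 -0.3345 -0.319 ] T [ 0.052  -0.0771 -0.0072] gap 0.08555668320737533 gf 0.0
driver 0.947 [0 0]
stand 0.921 [0 0]
bottle 0.937 [0 0]
cup 0.95 [0 0]
tape 0.937 [0 0]
```

```bash
python3 -c "
from rig import ctrl
print(ctrl.finish_job())"
```

```text
the job is handed in; nothing more can be done
None
```

Job handed in at about 28 s: both fasteners are turned to their end stops (left counter-clockwise, right clockwise), the panel rests open, the screwdriver is upright in the stand's middle hole, and the bottle, cup and tape roll have not moved.

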